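Dial open the padlock of the carrying case and hold it up

ROBOT

A 6-joint arm with a two-finger parallel gripper is mounted at the origin on a cart in front of the work surface, level with it; the furniture and walls round the work are solid. World frame = base frame: x ahead of the robot, y to its left, z up, the work surface at z = 0. Lengths are in m, angles in degrees, forces in N, time in s.
With the tool pointing down it reaches from about 0.375 to 0.9 m from the base axis. Payload 3.1 kg.
Tool frame: the origin (TCP) lies on the front face of the gripper's body, between the roots of the fingers; the fingertips stand 70 mm ahead of it and the grasp point (between the pads) lies 51 mm ahead of it (bot.tip_extent is the distance from the TCP to the fingertips, in m); z points along the fingers, x is the direction in which the jaws open and shut, and the axes are right-handed (so a half turn about z gives the same grasp; the last joint's range is limited). The gripper opens to 87 mm and grips with 3 to 60 N. Pads are 19 mm wide; open, the fingers measure 117 mm over their backs; the gripper's body (75 mm by 190 mm) begins 51 mm behind the grasp point.
Start: joints at [61.908, 30.224, 82.088, -0, 67.689, -10.227], TCP at [0.192, 0.595, 0.292] pointing down, gripper open.
Joint ranges: [-176.69, 176.69], [-43.24, 126.21], [12.49, 139.97], [-82, 262], [0, 151.66], [-163.58, 163.58]. Speed limits (degrees/s): [159.86, 159.86, 180, 180, 180, 180].

INTERFACE

Orientations are given as a 3x3 rotation matrix whose columns are the frame's x, y, z axes.
In Python, from rig import bot, viewer, ticket gives the robot as it stands. The module is installed in compiled form; this text tells all that it offers.
- The arm moves only by the tool arm_command, never from a script. Its argument "targets" is a list of rows, each an object with "rot": the turn, a rotation vector about the tool's x, y, z in degrees, a list of three; "offset": the shift along the tool's x, y, z in cm, a list of three; "gripper": the closure, from 0 (fully open) to 1 (shut). A call has 1 to 8 rows; each row is the pose to reach, as a shift and turn from the pose commanded when the call began, along the tool's axes at that moment; what a row does not reach only later rows make up. A row lasts 1/10 s, in which the tool goes at most 50 mm and 8.59 degrees, less where a joint would pass 70% of its speed; a pose out of reach is approached as far as the arm can. A call with a gripper value outside its range is refused whole. The fingers move at their own pace and stop on an object; the grip force is fixed at half the most. Time passes only in rows, so rows that repeat a pose let the fingers close. It gives the time, the measured TCP pose, the force and the opening at its end, in the units of the state.
- bot.read_state(): the state, without advancing time (a new reading comes with each control period).
- viewer.capture(name): name is "side" or "top"; returns a dict with "frame" (420x560x3 uint8, red, green, blue), "fx", "fy", "cx", "cy" (pixels), "view" (4x4, takes a point from world to camera coordinates). Camera axes: x right, y down, z forward; pixel columns grow to the right and rows downward; lengths in m; the calibration is good to about 2 mm. A picture is of the moment at which its call begins. There is no depth.
- ticket.hand_in(): hands the job in, once; it reports no verdict.
The state is a dict: "time_s": time; "joint_positions": joint angles; "qvel": joint speeds; "tau": joint torques, N m; "position": TCP position; "tcp_rot": TCP orientation; "force": force on the tool from outside, world axes, zero at the start; "moment": the same for the moment, N m; "opening": opening from 0.0 (shut) to 1.0 (fully open).
Only numpy, scipy, OpenCV 4.12 (cv2) and the standard library are available. Lean on these libraries where they do the work, as an engineer would, in place of code of your own. Each camera call takes 0.05 s, during which the arm holds its last target. There are 200 camera calls.

TASK

Unlock the carrying case: turn the padlock's dial until its pointer clicks into the notch at the raised index mark, then pull the shackle straight out of the hasp eye as far as its stop. Then take the open padlock out of its seat, lift it about 15 cm above the lid and finish still holding it there, level and steady, with the shackle open. Leave the eraser, wax block, thread spool and pigment jar where they are.

Things in the scene. Friction and masses are not known exactly. Their poses are not given: they have to be found in the camera images.
- case: Flat wooden carrying case, fixed to the worktop, 270 x 320 x 55 mm (x, y, z). Origin: centre of its underside; z up, x points away from its front edge to its hinged back. On its lid a 3 mm steel hasp plate (top at z = 58 mm) carries the lock seat: a rim rising 7 mm above the plate along the left, right and back of the padlock, 1.5 mm clear of it, and the hasp eye in front.
- padlock: Brass padlock, 0.4 to 0.6 kg, loose but locked to the hasp: it lies flat in its seat, dial up. Body 70 x 60 x 34 mm (x, y, z). Origin: centre of the body's underside, which rests 58 mm above the worktop; z up, x along the body from the shackle end (-x) to the closed end (+x). It can be gripped across its 60 mm width above the 7 mm seat rim, 10 mm or more above its underside, or by the dial's grip bar. It can be lifted only when the shackle is out of the hasp eye.
- dial (a joint): Angle of the round dial on top of the padlock, rad, positive counterclockwise seen from above. 0 = the pointer is at the raised index mark on the shackle (-x) side of the lock; only there (within 0.12 rad) does the shackle come out. Notches every 30 degrees (0.524 rad) click and draw the dial in; turning past a click takes under 0.15 N m. Stops at -1.2 and 2.8. It starts two or three notches on the positive side (about 1.05 or 1.57), so it must be turned clockwise.
- dial_grip (a point): Centre of the dial's aluminium grip bar, on the dial's axis, 50.5 mm above the padlock's underside. The bar is 12 mm wide, 38 mm long and 20 mm high (from 40.5 to 60.5 mm above the padlock's underside), on a black disc of 46 mm diameter. The point's axes turn with the dial: the pointed end of the bar (with a dark line on top) points along its -x, the bar runs along x, so it is gripped along y.
- shackle (a joint): How far the shackle is pulled out of the padlock, m: 0 = shut, 0.028 = at its stop. It slides along the padlock's -x with about 1.5 N of friction and stays where it is left. At 0.015 its left leg leaves the hasp eye; 0.022 or more counts as open.
- shackle_bow (a point): Middle of the shackle's bow: an 8 mm round steel bar that runs there straight along y for 18 mm, 18 mm above the padlock's underside and hasp plate. When shut it lies 88 mm from the padlock's centre along the padlock's -x, and 43 mm in front of the hasp eye (clear space of 41 mm for a finger inside the U, which is 34 mm wide inside). It can be pinched along x or hooked from inside. Axes as the padlock's.
- hasp_eye (a point): Centre of the hasp eye, a fixed steel arch 5 mm thick, 20 mm wide, 31 mm high above the hasp plate, 2 mm in front (-x) of the padlock body, round the shackle's left (+y) leg. Axes as the case's.
- eraser: Eraser, 23 x 50 x 13 mm, on the lid left of the lock; bystander.
- wax_block: Beeswax block, 40 x 55 x 18 mm, on the lid right of the lock; bystander.
- thread_spool: Wooden thread spool, 39 mm diameter, 58 mm tall, on the worktop left of the case; bystander.
- pigment_jar: Pigment jar, 52 mm diameter, 62 mm tall, on the worktop right of the case; bystander.
Not all that is in view belongs to the job. Of the things like the padlock, leave any that is pink; of the rest the larger one is meant.

How it is judged:
By the outcome, as a careful person would: the job done as asked, in the order asked, and still so for the second after the job is handed in, while the arm keeps its last pose, push and grip.
It also fails if it takes over 58 s, if anything falls off the work surface, if the arm or the gripper's body presses on something with over 40 N, if the wrist force passes 120 N, or if a joint passes its speed limit or range.

## Working session

There is one attempt and no reset: what is moved stays moved. The work goes in short steps, Python scripts to look and compute and a tool call to move; the robot and the scene stay as the last step left them, time stands still between calls to the robot, and variables do not carry over. Pictures are saved under pics/ and viewed, about 8 in all and at most 12, crops included, and the job is handed in when it is done.

Besides the shell and the picture viewer there is one more tool, called as a command line: name --argument value ..., lists and objects as JSON in quotes. arm_command: Moves the arm, as the interface text tells. Its arguments: {"type":"object","properties":{"targets":{"type":"array"}},"required":["targets"]}

```bash
mkdir -p pics
cat > h.py <<'E'
import numpy as np, cv2
from rig import bot, viewer, ticket
def cap(n):
    d=viewer.capture(n); return d
def ray(d,u,v):
    V=np.array(d["view"]); R=V[:3,:3]; t=V[:3,3]
    return -R.T@t, R.T@np.array([(u-d["cx"])/d["fx"],(v-d["cy"])/d["fy"],1.])
def onplane(d,u,v,z):
    o,r=ray(d,u,v); return o+r*(z-o[2])/r[2]
def proj(d,p):
    c=np.array(d["view"])@np.append(p,1.); return d["fx"]*c[0]/c[2]+d["cx"],d["fy"]*c[1]/c[2]+d["cy"]
def save(img,n): cv2.imwrite("pics/"+n,cv2.cvtColor(img,cv2.COLOR_RGB2BGR))
def crop(d,u0,v0,u1,v1,s,n): save(cv2.resize(d["frame"][v0:v1,u0:u1],None,fx=s,fy=s,interpolation=cv2.INTER_CUBIC),n)
E
python3 - <<'E'
from h import *
for n in("top","side"):
    d=cap(n); save(d["frame"],n+"0.png"); print(n,d["fx"],d["fy"],d["cx"],d["cy"]); print(np.round(np.array(d["view"]),3))
s=bot.read_state(); print(s); print(bot.tip_extent)
E
```

```text
top 428.18295221369505 428.18295221369505 274.03985411027287 205.6720561478455
[[-0.009 -1.    -0.008  0.004]
 [-0.998  0.009 -0.068  0.581]
 [ 0.068  0.008 -0.998  1.352]
 [ 0.     0.     0.     1.   ]]
side 538.4586899875756 538.4586899875756 278.2942403314076 203.99715427361767
[[-0.889 -0.459 -0.004  0.495]
 [-0.225  0.443 -0.868  0.208]
 [ 0.4   -0.77  -0.497  1.668]
 [ 0.     0.     0.     1.   ]]
{'time_s': 0.1, 'joint_positions': array([ 6.19086633e+01,  3.02743823e+01,  8.21493113e+01, -1.79139091e-03,
        6.76899483e+01, -1.02255829e+01]), 'qvel': array([-0.06094422, -0.147669  , -0.171582  , -0.00458502,  0.09823266,
       -0.02535212]), 'tau': array([ 6.77353328e-04, -4.40987206e+01, -1.77149981e+01,  6.35315641e-02,
        5.33780828e-02, -4.22223263e-05]), 'position': array([0.19144948, 0.59439865, 0.29135991]), 'tcp_rot': array([[ 3.06775574e-01,  9.51781447e-01, -9.08434733e-04],
       [ 9.51779868e-01, -3.06776748e-01, -1.76339459e-03],
       [-1.95705291e-03, -3.23663504e-04, -9.99998033e-01]]), 'force': array([ 1.28385586, -0.29287529, -0.58334632]), 'moment': array([-0.00275547, -0.06604853, -0.05878506]), 'opening': 1.0001436842894782}
0.0697
```

View pics/top0.png

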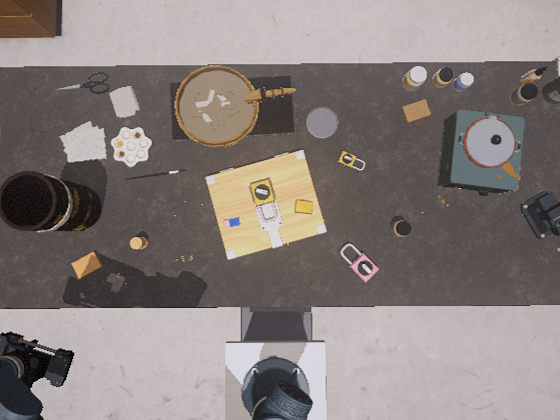

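View pics/side0.png

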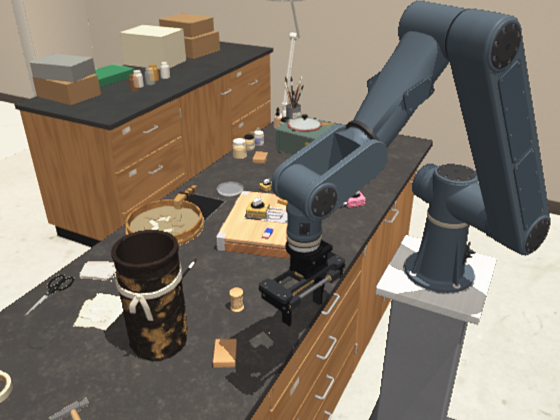

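Three padlock-like things show in the top view: a brass one on the case lid at (262,190), a smaller yellow one on the worktop at (350,160) and a pink one at (360,262). The pink one is excluded. Of the other two, the one on the case is larger and sits in the seat, so it fits. I'll confirm that in a crop and measure it.

Run:
```python
from h import *
d=cap("top"); crop(d,195,140,375,275,4.4,"c1.png")
f=d["frame"]; hsv=cv2.cvtColor(f,cv2.COLOR_RGB2HSV)
def rect(mask,z,name,amin):
    cs,_=cv2.findContours(mask.astype(np.uint8),0,2)
    for c in cs:
        if cv2.contourArea(c)<amin: continue
        r=cv2.minAreaRect(c); b=cv2.boxPoints(r); w=np.array([onplane(d,*p,z)[:2] for p in b])
        e=[w[1]-w[0],w[2]-w[1]]
        print(name,np.round(r[0],1),"world",np.round(w.mean(0),4),"len",[round(float(np.linalg.norm(x)),4) for x in e],"ang",[round(float(np.degrees(np.arctan2(x[1],x[0]))),1) for x in e])
H,S,V=[hsv[...,i].astype(int) for i in range(3)]
y=(H>18)&(H<32)&(S>130)&(V>120); y[:, :240]=0
rect(y[:].copy(),0.092,"yellow",60)
wood=(H>8)&(H<32)&(S>40)&(V>140); wood[:140]=0;wood[270:]=0;wood[:,:200]=0;wood[:,330:]=0
wood=cv2.morphologyEx(wood.astype(np.uint8),cv2.MORPH_CLOSE,np.ones((25,25)))
rect(wood,0.055,"case",3000)
print(hsv[175:206:3,262].tolist())
```

```text
yellow [303.5 206.4] world [ 0.5731 -0.091 ] len [0.0357, 0.0497] ang [-8.8, -98.7]
yellow [261.9 192. ] world [0.6184 0.0349] len [0.059, 0.0676] ang [-74.5, -164.6]
case [260.6 187. ] world [0.6395 0.0405] len [0.3261, 0.3862] ang [-74.9, -165.4]
[[22, 76, 219], [26, 64, 224], [21, 151, 209], [21, 121, 141], [16, 65, 98], [128, 9, 225], [0, 11, 170], [13, 61, 100], [2, 30, 109], [24, 135, 224], [167, 9, 190]]
```

View pics/c1.png

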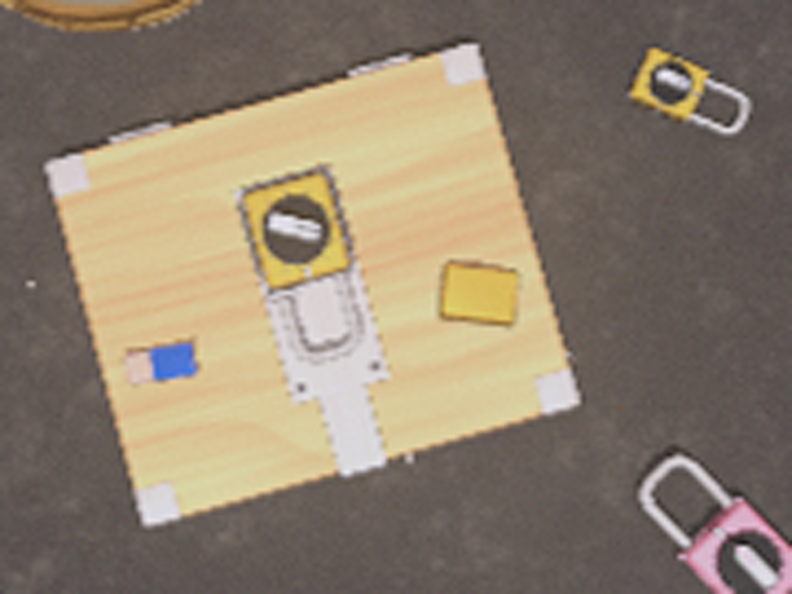

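The crop shows the target on the case: square brass body, black dial at (262.5,191.8) and shackle towards the lower right. The pointer end is on the right, near θ≈60°. The smaller brass lock and the pink one lie off the case. Next I'll refine the bar and check it in the side view.

Run:
```python
from h import *
d=cap("top"); f=cv2.resize(d["frame"][170:215,240:290],None,fx=8,fy=8,interpolation=cv2.INTER_CUBIC)
hsv=cv2.cvtColor(f,cv2.COLOR_RGB2HSV); 
c0=np.array([(262.5-240)*8,(191.8-170)*8]); yy,xx=np.mgrid[:f.shape[0],:f.shape[1]]
r=np.hypot(xx-c0[0],yy-c0[1])
for nm,m,z,in(("bar",(hsv[...,2]>150)&(hsv[...,1]<60)&(r<60),.1185),("disc",((hsv[...,2]<150)&(r<85)),.0975)):
    m=m.astype(np.uint8)
    if nm=="disc": m=cv2.morphologyEx(m,cv2.MORPH_CLOSE,np.ones((41,41)))
    c=max(cv2.findContours(m,0,2)[0],key=cv2.contourArea); (u,v),wh,a=cv2.minAreaRect(c)
    b=cv2.boxPoints(((u,v),wh,a))/8+[240-.44,170-.44]; w=np.array([onplane(d,*p,z)[:2] for p in b]); e=[w[1]-w[0],w[2]-w[1]]
    print(nm,w.mean(0).round(4),[(round(float(np.linalg.norm(x)),4),round(float(np.degrees(np.arctan2(x[1],x[0]))),1)) for x in e])
s=cap("side"); im=s["frame"].copy()
u,v=proj(s,[.618,.035,.1185]); print(u,v)
u0,v0=int(u)-50,int(v)-35
big=cv2.resize(im[v0:v0+80,u0:u0+110],None,fx=7,fy=7,interpolation=cv2.INTER_CUBIC)
th=np.radians(15.3); X=np.array([np.cos(th),np.sin(th),0]);Y=np.array([-X[1],X[0],0]);C=np.array([.618,.035,.058])
for p in [C+[0,0,.0605]]+[C+sx*.035*X+sy*.03*Y+[0,0,.034] for sx in(-1,1) for sy in(-1,1)]+[C-.088*X+[0,0,.018]]:
    q=proj(s,p); cv2.circle(big,(int((q[0]-u0+.5)*7),int((q[1]-v0+.5)*7)),4,(255,0,0),1)
big2=cv2.resize(d["frame"][165:235,235:295],None,fx=8,fy=8,interpolation=cv2.INTER_CUBIC)
for p in [C+[0,0,.0605]]+[C+sx*.035*X+sy*.03*Y+[0,0,.034] for sx in(-1,1) for sy in(-1,1)]+[C-.088*X+[0,0,.018]]:
    q=proj(d,p); cv2.circle(big2,(int((q[0]-235+.5)*8),int((q[1]-165+.5)*8)),4,(255,0,0),1)
save(np.hstack([big[:560,:320+0+120*0+0] if 0 else cv2.resize(big,(440,320)),cv2.resize(big2,(274,320))]),"c2.png")
```

```text
bar [0.6183 0.0352] [(0.0135, -13.4), (0.036, -103.7)]
disc [0.6209 0.0322] [(0.0545, -25.5), (0.0594, -115.9)]
257.56821929589256 198.7052186138422
```

View pics/c2.png

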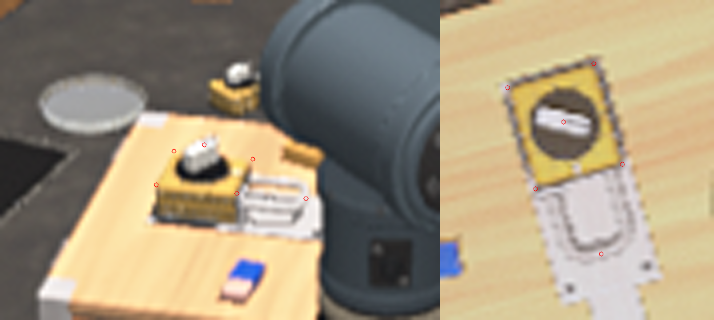

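The bar centre is at (0.6183, 0.0352), consistent in both views to about 2 mm. The padlock yaw is 15.3° and the dial is at about 61°. I'll move above it now.

arm_command --targets '[{"rot": [0,0,8],"offset": [-2.8,4.1,0],"gripper": 0.2},{"rot": [0,0,16],"offset": [-5.6,8.2,0],"gripper": 0.2},{"rot": [0,0,24],"offset": [-8.4,12.3,0],"gripper": 0.2},{"rot": [0,0,32],"offset": [-11.2,16.4,0],"gripper": 0.2},{"rot": [0,0,40],"offset": [-14,20.5,0],"gripper": 0.2},{"rot": [0,0,48],"offset": [-16.8,24.6,0],"gripper": 0.2},{"rot": [0,0,56],"offset": [-19.6,28.7,0],"gripper": 0.2},{"rot": [0,0,64],"offset": [-22.4,32.8,0],"gripper": 0.2}]'

```text
time_s: 1.05
position: [0.4361, 0.2793, 0.2924]
tcp_rot: [[0.991, 0.136, 0.0], [0.136, -0.991, 0.0], [0.0, -0.0, -1.0]]
force: [0.7, 0.8, 0.4]
opening: 0.798
```

```bash
cat >> h.py <<'E'
from scipy.spatial.transform import Rotation as Ro
def go(p,yaw):
    s=bot.read_state(); R=np.array(s["tcp_rot"]); th=np.radians(yaw)
    T=np.array([[np.cos(th),np.sin(th),0],[np.sin(th),-np.cos(th),0],[0,0,-1]])
    print("t",s["time_s"],"pos",np.round(s["position"],4),"yaw",round(float(np.degrees(np.arctan2(R[1,0],R[0,0]))),2),"tilt",np.round(R[:2,2],4),"F",np.round(s["force"],1),"M",np.round(s["moment"],2),"open",round(float(s["opening"]),3),"j",np.round(s["joint_positions"],1))
    print("rot",np.round(Ro.from_matrix(R.T@T).as_rotvec(degrees=True),2),"offset cm",np.round(100*R.T@(np.array(p)-s["position"]),2))
E
python3 -c "
from h import *
go([.618,.035,.23],-14)"
```

```text
t 1.05 pos [0.4361 0.2793 0.2924] yaw 7.81 tilt [0.0004 0.0002] F [0.7 0.8 0.4] M [-0.08  0.04 -0.01] open 0.798 j [20.3 22.  97.3  0.  60.7 12.4]
rot [-1.000e-02 -2.000e-02  2.181e+01] offset cm [14.7  26.68  6.24]
```

arm_command --targets '[{"rot": [0,0,4],"offset": [2.3,4.2,0],"gripper": 0.5},{"rot": [0,0,8],"offset": [4.6,8.4,0.5],"gripper": 0.5},{"rot": [0,0,12],"offset": [6.9,12.6,1.5],"gripper": 0.5},{"rot": [0,0,16],"offset": [9.2,16.8,2.5],"gripper": 0.5},{"rot": [0,0,20],"offset": [11.5,21,3.5],"gripper": 0.5},{"rot": [0,0,22],"offset": [13.6,24.8,4.5],"gripper": 0.5},{"rot": [0,0,22],"offset": [14.7,26.7,6],"gripper": 0.5},{"rot": [0,0,22],"offset": [14.7,26.7,6.2],"gripper": 0.5}]'

```text
time_s: 1.85
position: [0.6198, 0.0343, 0.2283]
tcp_rot: [[0.97, -0.244, -0.001], [-0.244, -0.97, -0.001], [-0.001, 0.001, -1.0]]
force: [-1.2, 0.1, -0.2]
opening: 0.5
```

Run:
```python
from h import *
d=cap("side"); go([.618,.035,.173],-14)
u0,v0=180,110
crop(d,u0,v0,u0+150,v0+110,5,"c3.png")
```

```text
t 1.9 pos [0.6183 0.0362 0.2286] yaw -14.02 tilt [-0.003   0.0006] F [-1.3  1.   0.2] M [-0.12  0.08 -0.05] open 0.501 j [-7.  34.1 86.3  0.  59.8  7. ]
rot [ 0.01  0.17 -0.02] offset cm [0.02 0.12 5.56]
```

View pics/c3.png

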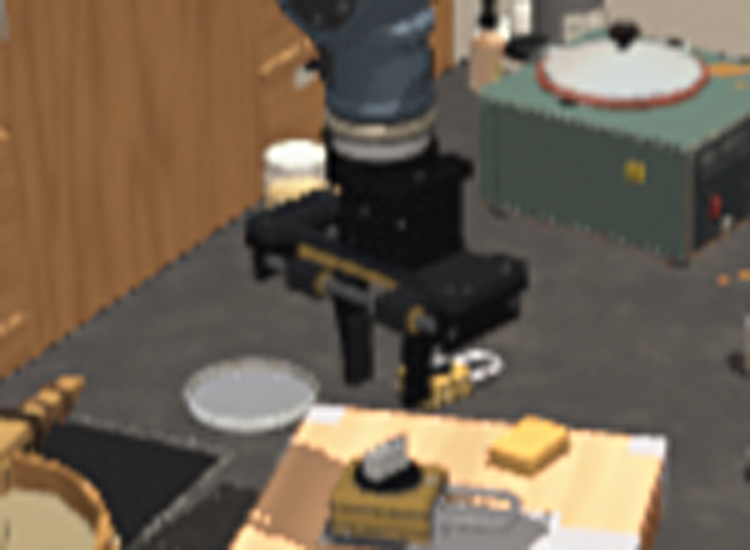

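The gripper hangs above the dial with the fingers straddling the bar. Bar at crop (385,460), fingertips at about (355,380) and (415,395). I'll go down and grip.

arm_command --targets '[{"rot": [0,0,0],"offset": [0,0.1,2],"gripper": 0.5},{"rot": [0,0,0],"offset": [0,0.1,4],"gripper": 0.5},{"rot": [0,0,0],"offset": [0,0.1,5.5],"gripper": 0.5},{"rot": [0,0,0],"offset": [0,0.1,5.5],"gripper": 0.5},{"rot": [0,0,0],"offset": [0,0.1,5.5],"gripper": 1},{"rot": [0,0,0],"offset": [0,0.1,5.5],"gripper": 1},{"rot": [0,0,0],"offset": [0,0.1,5.5],"gripper": 1},{"rot": [0,0,0],"offset": [0,0.1,5.5],"gripper": 1}]'

```text
time_s: 2.7
position: [0.6186, 0.0367, 0.1762]
tcp_rot: [[0.971, -0.239, 0.002], [-0.239, -0.971, -0.0], [0.002, -0.0, -1.0]]
force: [-1.4, 0.4, 1.2]
opening: 0.222
```

```bash
python3 -c "
from h import *
go([.618,.035,.173],-74.7)"
```

```text
t 2.7 pos [0.6186 0.0367 0.1762] yaw -13.86 tilt [ 0.0015 -0.0002] F [-1.4  0.4  1.2] M [-0.09  0.02  0.  ] open 0.222 j [-6.9 38.1 88.5  0.  53.3  6.9]
rot [-6.000e-02 -7.000e-02  6.084e+01] offset cm [-0.01  0.18  0.32]
```

arm_command --targets '[{"rot": [0,0,0],"offset": [0,0.12,0.2],"gripper": 1},{"rot": [0,0,0],"offset": [0,0.12,0.2],"gripper": 1},{"rot": [0,0,0],"offset": [0,0.12,0.2],"gripper": 1},{"rot": [0,0,0],"offset": [0,0.12,0.2],"gripper": 1}]'

```text
time_s: 3.1
position: [0.6203, 0.0353, 0.1749]
tcp_rot: [[0.971, -0.24, 0.007], [-0.24, -0.971, -0.0], [0.006, -0.002, -1.0]]
force: [3.4, 1.0, 5.2]
opening: 0.129
```

```bash
python3 -c "
from h import *
go([.618,.035,.173],-74.7)"
```

```text
t 3.1 pos [0.6203 0.0353 0.1749] yaw -13.9 tilt [ 0.0067 -0.    ] F [3.4 1.  5.2] M [ 0.15 -0.5  -0.02] open 0.129 j [-7.1 38.2 88.5  0.1 52.9  6.8]
rot [-0.28 -0.29 60.8 ] offset cm [-0.22  0.09  0.19]
```

arm_command --targets '[{"rot": [0,0,0],"offset": [0.1,0,0],"gripper": 1},{"rot": [0,0,6],"offset": [0.1,0,0],"gripper": 1},{"rot": [0,0,12],"offset": [0.1,0,0],"gripper": 1},{"rot": [0,0,18],"offset": [0.1,0,0],"gripper": 1},{"rot": [0,0,24],"offset": [0.1,0,0],"gripper": 1},{"rot": [0,0,30],"offset": [0.1,0,0],"gripper": 1},{"rot": [0,0,36],"offset": [0.1,0,0],"gripper": 1},{"rot": [0,0,42],"offset": [0.1,0,0],"gripper": 1}]'

```text
time_s: 3.9
position: [0.6192, 0.0345, 0.1743]
tcp_rot: [[0.56, -0.829, 0.001], [-0.829, -0.56, -0.002], [0.002, 0.0, -1.0]]
force: [0.4, -1.4, 6.2]
opening: 0.14
```

arm_command --targets '[{"rot": [0,0,6],"offset": [0,0,0],"gripper": 1},{"rot": [0,0,12],"offset": [0,0,0],"gripper": 1},{"rot": [0,0,18],"offset": [0,0,0],"gripper": 1},{"rot": [0,0,19.5],"offset": [0,0,0],"gripper": 1},{"rot": [0,0,19.5],"offset": [0,0,0],"gripper": 1},{"rot": [0,0,19.5],"offset": [0,0,0],"gripper": 1}]'

```text
time_s: 4.5
position: [0.6196, 0.0349, 0.1742]
tcp_rot: [[0.257, -0.966, 0.002], [-0.966, -0.257, -0.002], [0.002, -0.001, -1.0]]
force: [4.5, 0.4, -0.3]
opening: 0.168
```

```bash
python3 -c "
from h import *
go([.618,.035,.173],-74.7)"
```

```text
t 4.5 pos [0.6196 0.0349 0.1742] yaw -75.08 tilt [ 0.0019 -0.0019] F [ 4.5  0.4 -0.3] M [-0.15 -0.53 -0.03] open 0.168 j [-7.  38.3 88.4 -0.1 53.1 68.1]
rot [-0.08 -0.13 -0.38] offset cm [-0.05  0.15  0.12]
```

arm_command --targets '[{"rot": [0,0,0],"offset": [0,0,0],"gripper": 0.6},{"rot": [0,0,0],"offset": [0,0,0],"gripper": 0.6},{"rot": [0,0,0],"offset": [0,0,0],"gripper": 0.6},{"rot": [0,0,0],"offset": [0,0,-4],"gripper": 0.6},{"rot": [0,0,0],"offset": [0,0,-8],"gripper": 0.6},{"rot": [0,0,0],"offset": [0,-5,-9],"gripper": 0.6},{"rot": [0,0,0],"offset": [0,-10,-9],"gripper": 0.6},{"rot": [0,0,0],"offset": [0,-15,-9],"gripper": 0.6}]'

```text
time_s: 5.3
position: [0.7643, 0.073, 0.2644]
tcp_rot: [[0.252, -0.968, 0.001], [-0.968, -0.252, -0.0], [0.0, -0.001, -1.0]]
force: [0.2, 0.2, -0.1]
opening: 0.4
```

Run:
```python
from h import *
go([.619,.035,.173],15.3)
d=cap("top"); crop(d,235,165,295,235,8,"c4.png")
```

```text
t 5.3 pos [0.7643 0.073  0.2644] yaw -75.41 tilt [ 0.0008 -0.0001] F [ 0.2  0.2 -0.1] M [-0.05  0.12 -0.03] open 0.4 j [-2.9 43.5 59.8 -0.  76.7 72.6]
rot [-2.000e-02 -4.000e-02 -9.071e+01] offset cm [1.000e-02 1.503e+01 9.130e+00]
```

View pics/c4.png

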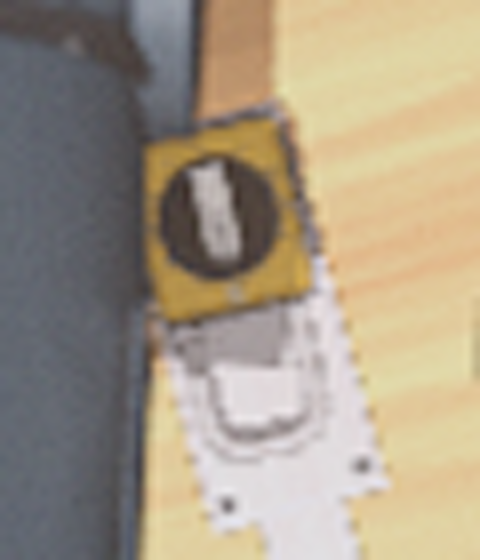

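The bar now points at the index mark (crop 235,293), so the dial is at about 0. I'll check the bow position, then plan the approach.

Run:
```python
from h import *
d=cap("top")
print("bow from image",onplane(d,267.2,220.7,.076).round(4),"bar",onplane(d,235+216/8-.5,165+212/8-.5,.1185).round(4))
print("notional bow px",proj(d,[.5339,.012,.076]))
p=onplane(d,235+216/8-.5,165+212/8-.5,.1185)
go([.534,.012,.165],15.3)
```

```text
bow from image [0.5313 0.0198 0.076 ] bar [0.6185 0.0351 0.1185]
notional bow px (np.float64(269.74491106537045), np.float64(219.82526140288147))
t 5.4 pos [0.7679 0.074  0.2609] yaw -75.31 tilt [0.0039 0.0007] F [-1.5 -0.5 -0.4] M [-0.06  0.24 -0.03] open 0.401 j [-2.8 43.9 59.4  0.1 76.4 72.5]
rot [ -0.16  -0.19 -90.61] offset cm [ 0.06 24.23  9.49]
```

Run:
```python
from h import *
d=cap("top"); u0,v0,S=250,198,16
g=cv2.cvtColor(d["frame"],cv2.COLOR_RGB2GRAY)[v0:v0+34,u0:u0+42]
g=np.clip((g.astype(float)-90)*255/165,0,255).astype(np.uint8)
b=cv2.cvtColor(cv2.resize(g,None,fx=S,fy=S,interpolation=cv2.INTER_CUBIC),cv2.COLOR_GRAY2RGB)
th=np.radians(15.3);X=np.array([np.cos(th),np.sin(th),0]);Y=np.array([-X[1],X[0],0]);C=np.array([.6188,.0352,.076])
for y,x in((21,-40),(21,-76),(9,-88),(0,-88),(-9,-88),(-21,-76),(-21,-40)):
    q=proj(d,C+x*1e-3*X+y*1e-3*Y); cv2.circle(b,(int((q[0]-u0+.5)*S),int((q[1]-v0+.5)*S)),4,(255,0,0),-1)
save(b,"c5.png")
```

```text
(no output)
```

View pics/c5.png

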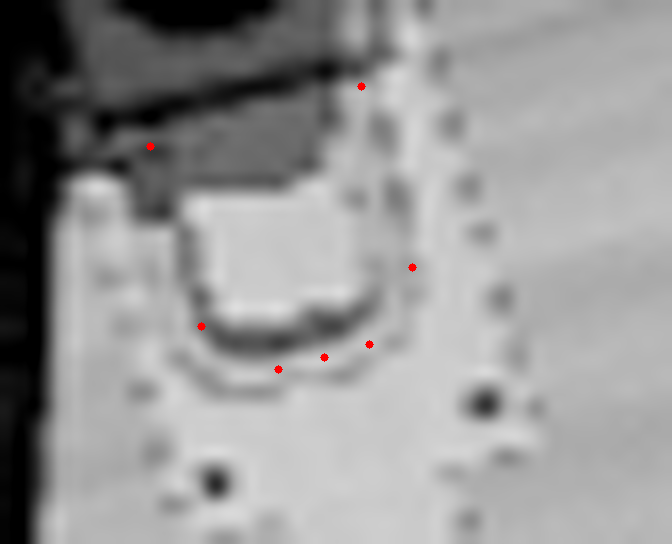

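The bow lies between the dark inner edge (y≈345) and the outer line (y≈388), with its centre near crop (308,362). That is about 3 mm to the left of the predicted centre. I take the bow as (0.5335, 0.0145, 0.076).

arm_command --targets '[{"rot": [0,0,-8],"offset": [0,3.4,0],"gripper": 0.58},{"rot": [0,0,-16],"offset": [0,6.8,0],"gripper": 0.58},{"rot": [0,0,-24],"offset": [0,10.2,0],"gripper": 0.58},{"rot": [0,0,-32],"offset": [0,13.6,0],"gripper": 0.58},{"rot": [0,0,-40],"offset": [-0.1,17,1],"gripper": 0.58},{"rot": [0,0,-48],"offset": [-0.2,20.4,2],"gripper": 0.58},{"rot": [0,0,-56],"offset": [-0.2,23,3],"gripper": 0.58},{"rot": [0,0,-64],"offset": [-0.2,24.2,4],"gripper": 0.58}]'

```text
time_s: 6.25
position: [0.5234, 0.0135, 0.2229]
tcp_rot: [[0.981, -0.192, -0.005], [-0.192, -0.981, 0.001], [-0.005, 0.0, -1.0]]
force: [1.3, 0.2, -0.6]
opening: 0.418
```

arm_command --targets '[{"rot": [0,0,-8],"offset": [0,0,0],"gripper": 0.58},{"rot": [0,0,-16],"offset": [0,0,0],"gripper": 0.58},{"rot": [0,0,-24],"offset": [0,0,0],"gripper": 0.58},{"rot": [0,0,-26],"offset": [0,0,0],"gripper": 0.58},{"rot": [0,0,-26],"offset": [0,0,0],"gripper": 0.58}]'

```text
time_s: 6.75
position: [0.5266, 0.0136, 0.2233]
tcp_rot: [[0.968, 0.252, -0.002], [0.252, -0.968, 0.0], [-0.002, -0.001, -1.0]]
force: [-0.1, -0.2, 0.2]
opening: 0.419
```

```bash
python3 -c "
from h import *
go([.5335,.0145,.133],15)"
```

```text
t 6.75 pos [0.5266 0.0136 0.2233] yaw 14.59 tilt [-0.002   0.0002] F [-0.1 -0.2  0.2] M [-0.12  0.04  0.06] open 0.419 j [-10.7  28.4 100.   -0.   51.7 -25.3]
rot [-0.04  0.11 -0.41] offset cm [0.71 0.09 9.03]
```

arm_command --targets '[{"rot": [0,0,-0.4],"offset": [0.7,0.1,1.5],"gripper": 0.58},{"rot": [0,0,-0.4],"offset": [0.7,0.1,3.5],"gripper": 0.58},{"rot": [0,0,-0.4],"offset": [0.7,0.1,5.5],"gripper": 0.58},{"rot": [0,0,-0.4],"offset": [0.7,0.1,6],"gripper": 0.58},{"rot": [0,0,-0.4],"offset": [0.7,0.1,6],"gripper": 0.58}]'

```text
time_s: 7.25
position: [0.5343, 0.0145, 0.1627]
tcp_rot: [[0.966, 0.259, -0.003], [0.259, -0.966, 0.0], [-0.003, -0.001, -1.0]]
force: [-0.4, -0.0, 0.8]
opening: 0.421
```

Run:
```python
from h import *
d=cap("side"); go([.5335,.0145,.133],15)
u,v=proj(d,[.5335,.0145,.076]); print(u,v); u0,v0=int(u)-65,int(v)-50
crop(d,u0,v0,u0+110,v0+80,7,"c6.png")
```

```text
t 7.3 pos [0.535  0.0144 0.1634] yaw 15.0 tilt [-0.0007  0.0001] F [ 1.1 -0.5  1.3] M [-0.1  -0.   -0.06] open 0.421 j [-10.4  34.4 101.4  -0.   44.3 -25.4]
rot [-0.02  0.04  0.  ] offset cm [-0.14 -0.05  3.04]
282.4907660196459 212.46236607132906
```

View pics/c6.png

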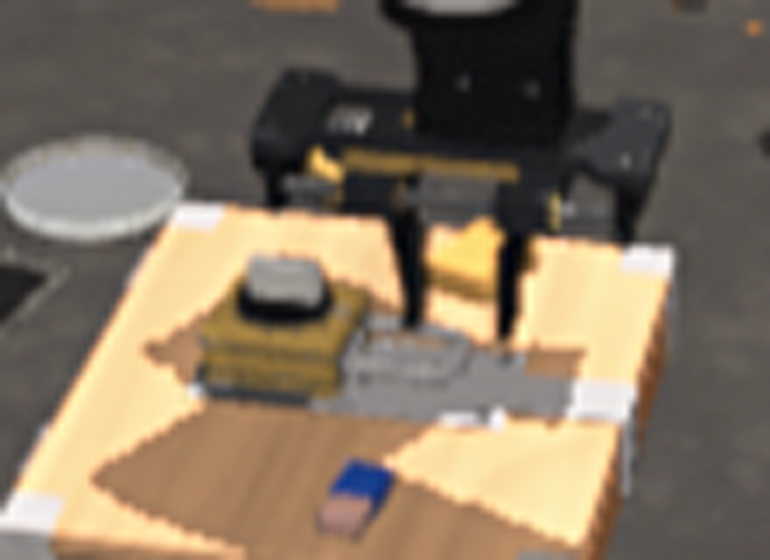

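The side view shows the two fingertips at (413,325) and (507,337), straddling the bow at (458,350), with one finger inside the U. I'll go down and pinch.

arm_command --targets '[{"rot": [0,0,0],"offset": [-0.1,0,1],"gripper": 0.58},{"rot": [0,0,0],"offset": [-0.1,0,2],"gripper": 0.58},{"rot": [0,0,0],"offset": [-0.1,0,3],"gripper": 0.58},{"rot": [0,0,0],"offset": [-0.1,0,3],"gripper": 0.58},{"rot": [0,0,0],"offset": [-0.1,0,3],"gripper": 1},{"rot": [0,0,0],"offset": [-0.1,0,3],"gripper": 1},{"rot": [0,0,0],"offset": [-0.1,0,3],"gripper": 1},{"rot": [0,0,0],"offset": [-0.1,0,3],"gripper": 1}]'

```text
time_s: 8.1
position: [0.5347, 0.0141, 0.1335]
tcp_rot: [[0.966, 0.259, 0.001], [0.259, -0.966, -0.0], [0.001, 0.0, -1.0]]
force: [0.5, 0.4, 0.0]
opening: 0.139
```

arm_command --targets '[{"rot": [0,0,0],"offset": [0,0,0],"gripper": 1},{"rot": [0,0,0],"offset": [0,0,0],"gripper": 1},{"rot": [0,0,0],"offset": [0,0,0],"gripper": 1}]'

```text
time_s: 8.4
position: [0.5349, 0.014, 0.1335]
tcp_rot: [[0.966, 0.259, 0.001], [0.259, -0.966, -0.0], [0.001, 0.0, -1.0]]
force: [1.2, -1.2, 2.1]
opening: 0.081
```

```bash
python3 -c "
from h import *
go([.5335,.0145,.133],15)"
```

```text
t 8.4 pos [0.5349 0.014  0.1335] yaw 15.02 tilt [ 0.001  -0.0002] F [ 1.2 -1.2  2.1] M [-0.21 -0.07 -0.1 ] open 0.081 j [-10.5  37.3 102.3  -0.   40.3 -25.5]
rot [ 0.03 -0.05  0.02] offset cm [-0.12 -0.09  0.05]
```

Pinched on the bow, opening 0.081 × 87 mm = 7 mm. Next I pull along −x.

arm_command --targets '[{"rot": [0,0,0],"offset": [-0.5,0,0],"gripper": 1},{"rot": [0,0,0],"offset": [-1,0,0],"gripper": 1},{"rot": [0,0,0],"offset": [-1.5,0,0],"gripper": 1},{"rot": [0,0,0],"offset": [-2,0,0],"gripper": 1},{"rot": [0,0,0],"offset": [-2.4,0,0],"gripper": 1},{"rot": [0,0,0],"offset": [-2.7,0,0],"gripper": 1},{"rot": [0,0,0],"offset": [-2.9,0,0],"gripper": 1},{"rot": [0,0,0],"offset": [-2.9,0,0],"gripper": 1}]'

```text
time_s: 9.2
position: [0.5072, 0.0064, 0.1334]
tcp_rot: [[0.966, 0.259, 0.002], [0.259, -0.966, -0.0], [0.002, 0.001, -1.0]]
force: [3.5, -0.1, 1.5]
opening: 0.081
```

```bash
python3 -c "
from h import *
s=bot.read_state(); print(np.linalg.norm(s['position'][:2]-np.array([.5349,.014])))
go([.5335,.0145,.133],15)"
```

```text
0.028730018232131938
t 9.2 pos [0.5072 0.0064 0.1334] yaw 15.03 tilt [ 0.0019 -0.0004] F [ 3.5 -0.1  1.5] M [-0.05 -0.51  0.  ] open 0.081 j [-11.9  36.1 106.4   0.   37.4 -27. ]
rot [ 0.05 -0.1   0.03] offset cm [ 2.75 -0.1   0.05]
```

arm_command --targets '[{"rot": [0,0,0],"offset": [-0.15,0,0],"gripper": 1},{"rot": [0,0,0],"offset": [-0.3,0,0],"gripper": 1},{"rot": [0,0,0],"offset": [-0.3,0,0],"gripper": 1}]'

```text
time_s: 9.5
position: [0.5056, 0.0058, 0.1335]
tcp_rot: [[0.966, 0.259, 0.005], [0.259, -0.966, -0.0], [0.005, 0.001, -1.0]]
force: [6.4, 2.3, -0.1]
opening: 0.081
```

```bash
python3 -c "
from h import *
s=bot.read_state(); print(np.linalg.norm(s['position'][:2]-np.array([.5349,.014])))
go([.5335,.0145,.133],15)"
```

```text
0.030380869203472247
t 9.5 pos [0.5056 0.0058 0.1335] yaw 15.0 tilt [ 0.0052 -0.0001] F [ 6.4  2.3 -0.1] M [ 0.4  -1.06 -0.04] open 0.081 j [-1.200e+01  3.600e+01  1.067e+02  1.000e-01  3.700e+01 -2.710e+01]
rot [ 0.08 -0.29 -0.  ] offset cm [ 2.92 -0.12  0.07]
```

arm_command --targets '[{"rot": [0,0,0],"offset": [0.25,0,0],"gripper": 0.6},{"rot": [0,0,0],"offset": [0.25,0,0],"gripper": 0.6},{"rot": [0,0,0],"offset": [0.25,0,0],"gripper": 0.6},{"rot": [0,0,0],"offset": [0.25,0,0],"gripper": 0.6},{"rot": [0,0,0],"offset": [0.25,0,-2],"gripper": 0.6},{"rot": [0,0,0],"offset": [0.25,0,-5],"gripper": 0.5},{"rot": [0,0,0],"offset": [0.25,0,-8],"gripper": 0.2},{"rot": [0,0,0],"offset": [-1,0,-10],"gripper": 0}]'

```text
time_s: 10.3
position: [0.4951, 0.0031, 0.235]
tcp_rot: [[0.966, 0.26, 0.003], [0.26, -0.966, -0.001], [0.003, 0.001, -1.0]]
force: [1.1, -0.7, 0.3]
opening: 0.589
```

arm_command --targets '[{"rot": [0,0,8],"offset": [-1,3,-1],"gripper": 0},{"rot": [0,0,16],"offset": [-1,7,-1],"gripper": 0},{"rot": [0,0,24],"offset": [-1,11,-1],"gripper": 0},{"rot": [0,0,32],"offset": [-1,14,-1],"gripper": 0},{"rot": [0,0,40],"offset": [-1,14,-1],"gripper": 0},{"rot": [0,0,48],"offset": [-1,14,-1],"gripper": 0},{"rot": [0,0,56],"offset": [-1,14,-1],"gripper": 0},{"rot": [0,0,64],"offset": [-1,14,-1],"gripper": 0}]'

```text
time_s: 11.1
position: [0.5197, -0.1345, 0.2428]
tcp_rot: [[0.652, -0.758, -0.002], [-0.758, -0.652, 0.001], [-0.002, 0.001, -1.0]]
force: [-0.3, 0.3, 0.0]
opening: 1.001
```

Run:
```python
from h import *
d=cap("top"); go([.618,.035,.23],-75)
a=cv2.resize(d["frame"][165:240,235:300],None,fx=6,fy=6,interpolation=cv2.INTER_CUBIC)
s=cap("side")["frame"][170:235,220:320]; s=cv2.resize(s,None,fx=3.9,fy=3.9,interpolation=cv2.INTER_CUBIC)
c=np.zeros((450,780,3),np.uint8); c[:450,:390]=a[:450,:390]; c[:s.shape[0],390:780]=s[:450,:390]; save(c,"c7.png")
f=d["frame"]; hsv=cv2.cvtColor(f,cv2.COLOR_RGB2HSV); H,S,V=[hsv[...,i].astype(int) for i in range(3)]
m=((H>18)&(H<32)&(S>130)&(V>100)).astype(np.uint8); m[:,:245]=0; m[:,285:]=0; m[:165]=0;m[220:]=0
c=max(cv2.findContours(m,0,2)[0],key=cv2.contourArea); b=cv2.boxPoints(cv2.minAreaRect(c)); w=np.array([onplane(d,*p,.092)[:2] for p in b])
for e in (w[1]-w[0],w[2]-w[1]): print(np.linalg.norm(e),np.degrees(np.arctan2(e[1],e[0])))
print(w.mean(0))
```

```text
t 11.15 pos [ 0.5197 -0.1344  0.2428] yaw -49.52 tilt [-0.002   0.0009] F [ 0.7 -0.2 -0.5] M [-0.07  0.12  0.03] open 1.0 j [-26.4  27.3  97.6  -0.   55.2  23.1]
rot [ 0.08  0.1  25.48] offset cm [ -6.5  -18.47   1.28]
0.05837393388145476 -76.42818129089557
0.06746789290867679 -166.50151445891086
[0.61636308 0.03453079]
```

View pics/c7.png

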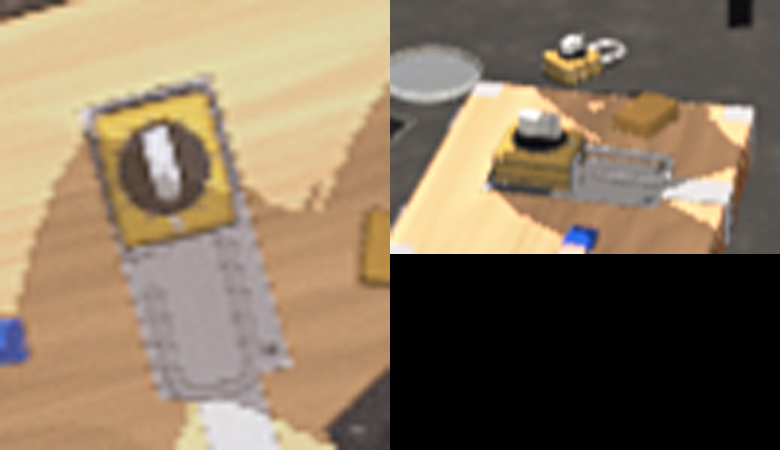

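The shackle is drawn out to the end in both views: its bow is now near the plate's front edge at (215,385), and the dial still points at the mark. The body has shifted about 2 mm forward, to (0.617, 0.0345). I'll move over it and grip across its width.

arm_command --targets '[{"rot": [0,0,6],"offset": [-1.6,-4.5,0],"gripper": 0},{"rot": [0,0,12],"offset": [-3.2,-9,0],"gripper": 0},{"rot": [0,0,18],"offset": [-4.8,-13.5,0],"gripper": 0},{"rot": [0,0,24],"offset": [-6,-17,0.5],"gripper": 0},{"rot": [0,0,25.7],"offset": [-6.5,-18.3,1],"gripper": 0},{"rot": [0,0,25.7],"offset": [-6.5,-18.3,1.3],"gripper": 0},{"rot": [0,0,25.7],"offset": [-6.5,-18.3,1.3],"gripper": 0},{"rot": [0,0,25.7],"offset": [-6.5,-18.3,1.3],"gripper": 0}]'

```text
time_s: 12.0
position: [0.6152, 0.0336, 0.2301]
tcp_rot: [[0.265, -0.964, -0.001], [-0.964, -0.265, -0.0], [-0.0, 0.001, -1.0]]
force: [0.8, -0.4, 0.9]
opening: 0.999
```

```bash
python3 -c "
from h import *
go([.616,.0343,.139],-75.3)"
```

```text
t 12.0 pos [0.6152 0.0336 0.2301] yaw -74.64 tilt [-0.0014 -0.0003] F [ 0.8 -0.4  0.9] M [-0.1   0.17 -0.01] open 0.999 j [-7.2 33.8 86.7 -0.  59.6 67.4]
rot [0.08 0.01 0.66] offset cm [-0.05 -0.11  9.11]
```

arm_command --targets '[{"rot": [0,0,0.5],"offset": [0,-0.1,3],"gripper": 0},{"rot": [0,0,0.5],"offset": [0,-0.1,6],"gripper": 0},{"rot": [0,0,0.5],"offset": [0,-0.1,8],"gripper": 0},{"rot": [0,0,0.5],"offset": [0,-0.1,9],"gripper": 0},{"rot": [0,0,0.5],"offset": [0,-0.1,9],"gripper": 0},{"rot": [0,0,0.5],"offset": [0,-0.1,9],"gripper": 0.2},{"rot": [0,0,0.5],"offset": [0,-0.1,9],"gripper": 0.3},{"rot": [0,0,0.5],"offset": [0,-0.1,9],"gripper": 0.4}]'

```text
time_s: 12.8
position: [0.6176, 0.0347, 0.1415]
tcp_rot: [[0.256, -0.967, 0.002], [-0.967, -0.256, -0.0], [0.001, -0.002, -1.0]]
force: [0.0, 0.3, 0.0]
opening: 0.808
```

arm_command --targets '[{"rot": [0,0,0],"offset": [0,0,0],"gripper": 1},{"rot": [0,0,0],"offset": [0,0,0],"gripper": 1},{"rot": [0,0,0],"offset": [0,0,0],"gripper": 1},{"rot": [0,0,0],"offset": [0,0,0],"gripper": 1}]'

```text
time_s: 13.2
position: [0.6174, 0.0348, 0.141]
tcp_rot: [[0.256, -0.967, 0.001], [-0.967, -0.256, -0.0], [0.001, -0.001, -1.0]]
force: [-0.7, 0.4, 5.7]
opening: 0.69
```

```bash
python3 -c "
from h import *
go([.616,.0343,.29],-75)"
```

```text
t 13.2 pos [0.6174 0.0348 0.141 ] yaw -75.16 tilt [ 0.0014 -0.0004] F [-0.7  0.4  5.7] M [-0.22  0.22 -0.1 ] open 0.69 j [-7.1 40.9 89.7 -0.  49.3 68.1]
rot [-0.07 -0.04 -0.16] offset cm [  0.02   0.13 -14.9 ]
```

arm_command --targets '[{"rot": [0,0,0],"offset": [0,0,0],"gripper": 1},{"rot": [0,0,0],"offset": [0,0,-0.4],"gripper": 1},{"rot": [0,0,0],"offset": [0,0,-0.8],"gripper": 1},{"rot": [0,0,0],"offset": [0,0,-1.3],"gripper": 1},{"rot": [0,0,0],"offset": [0,0,-1.8],"gripper": 1},{"rot": [0,0,0],"offset": [0,0,-2.3],"gripper": 1},{"rot": [0,0,0],"offset": [0,0,-2.8],"gripper": 1},{"rot": [0,0,0],"offset": [0,0,-2.8],"gripper": 1}]'

```text
time_s: 14.0
position: [0.6171, 0.0349, 0.1694]
tcp_rot: [[0.256, -0.967, 0.001], [-0.967, -0.256, -0.0], [0.0, -0.001, -1.0]]
force: [3.1, 1.0, -4.4]
opening: 0.688
```

```bash
python3 -c "
from h import *
go([.6174,.0348,.289],-75)"
```

```text
t 14.0 pos [0.6171 0.0349 0.1694] yaw -75.16 tilt [ 0.0009 -0.0001] F [ 3.1  1.  -4.4] M [ 0.13 -0.42  0.03] open 0.688 j [-7.1 38.6 88.9  0.  52.5 68.1]
rot [-0.05 -0.02 -0.16] offset cm [  0.02  -0.04 -11.96]
```

arm_command --targets '[{"rot": [0,0,0],"offset": [0,0,-1.2],"gripper": 1},{"rot": [0,0,0],"offset": [0,0,-3],"gripper": 1},{"rot": [0,0,0],"offset": [0,0,-5],"gripper": 1},{"rot": [0,0,0],"offset": [0,0,-7],"gripper": 1},{"rot": [0,0,0],"offset": [0,0,-9],"gripper": 1},{"rot": [0,0,0],"offset": [0,0,-10.6],"gripper": 1},{"rot": [0,0,0],"offset": [0,0,-11.6],"gripper": 1},{"rot": [0,0,0],"offset": [0,0,-12],"gripper": 1}]'

```text
time_s: 14.8
position: [0.6161, 0.0348, 0.2895]
tcp_rot: [[0.256, -0.967, -0.001], [-0.967, -0.256, -0.0], [0.0, 0.001, -1.0]]
force: [0.3, 1.3, -6.2]
opening: 0.687
```

arm_command --targets '[{"rot": [0,0,0],"offset": [0,0,0],"gripper": 1},{"rot": [0,0,0],"offset": [0,0,0],"gripper": 1},{"rot": [0,0,0],"offset": [0,0,0],"gripper": 1},{"rot": [0,0,0],"offset": [0,0,0],"gripper": 1},{"rot": [0,0,0],"offset": [0,0,0],"gripper": 1}]'

```text
time_s: 15.3
position: [0.6168, 0.0349, 0.2877]
tcp_rot: [[0.256, -0.967, -0.001], [-0.967, -0.256, 0.0], [-0.0, 0.001, -1.0]]
force: [0.1, 0.2, -5.9]
opening: 0.691
```

Run:
```python
from h import *
go([.6174,.0348,.289],-75)
d=cap("side"); u,v=proj(d,[.6,.03,.2]); u0,v0=int(u)-70,int(v)-50
crop(d,u0,v0,u0+150,v0+110,5,"c8.png")
```

```text
t 15.3 pos [0.6168 0.0349 0.2877] yaw -75.16 tilt [-0.0012  0.0001] F [ 0.1  0.2 -5.9] M [-0.02  0.11  0.01] open 0.691 j [-7.1 30.  83.4 -0.  66.7 68. ]
rot [ 0.06  0.03 -0.16] offset cm [ 0.02 -0.06 -0.13]
```

View pics/c8.png

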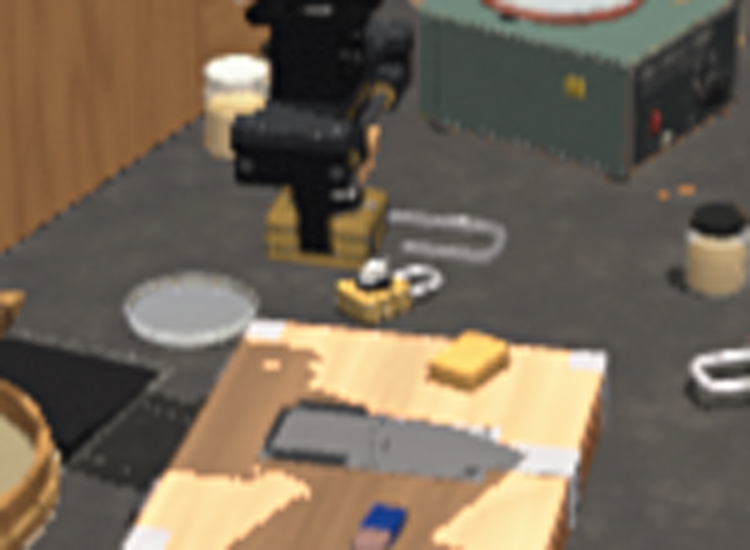

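The side view shows the padlock held level at (325,225) with its shackle out to (500,240) and the seat empty. The eraser and wax block are undisturbed. The underside is at about 0.205 m, 15 cm above the lid, so I'm handing in.

```bash
python3 -c "
from h import *
go([.6174,.0348,.289],-75); print(ticket.hand_in())"
```

```text
t 15.35 pos [0.6168 0.0349 0.2878] yaw -75.17 tilt [-0.0009  0.0001] F [ 0.1  0.8 -6.3] M [-0.07  0.14  0.  ] open 0.684 j [-7.1 30.  83.4 -0.  66.7 68.1]
rot [ 0.05  0.02 -0.17] offset cm [ 0.02 -0.05 -0.12]
the job is handed in; nothing more can be done
None
```

The padlock is unlocked, out of its seat and held level about 15 cm above the lid with the shackle open. I handed the job in at 15.35 s.

- **Dial:** I turned it about 60° clockwise. A close look from the top camera then showed the pointer at the index mark, within about 2°.
- **Shackle:** I pulled the bow out until the force rose at about 30 mm of travel. That includes roughly 2 mm by which the padlock itself slid forward in its seat.
- **Lift:** I gripped the body across its 60 mm width, with the measured opening at 60 mm. The underside ended at about z = 0.205 m. The tool tilt was under 0.1° and the force was about 6 N, which fits the padlock's weight.
- **Last picture:** It shows the padlock level, the shackle fully out and the seat empty. The eraser, wax block and pigment jar look undisturbed. The thread spool was not in that crop, and no move went near it.

- **Disagreements:**
  - The fingers slipped a little on the bar at the end of the turn; the picture afterwards showed the dial in the right notch.
  - The bow appeared about 3 mm to the left of where I had calculated it, and I corrected for that before pinching it.

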